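# Lock the stock bin with the bent pin

## Robot

A 6-joint arm with a two-finger parallel gripper is mounted at the origin on the work surface. World frame = base frame: x ahead of the robot, y to its left, z up, the work surface at z = 0. Lengths are in m, angles in rad, forces in N, time in s.
With the tool pointing down it reaches from about 0.35 to 0.85 m from the base axis. Payload 8.1 kg.
Tool frame: the origin (TCP) lies at the very end of the fingers, on their centre line; the grasp point (between the pads) lies robot.hold_point_z behind it (robot.hold_point_z is the distance from the TCP to the grasp point, in m); z points along the fingers, y is the direction in which the jaws open and shut (so a half turn about z gives the same grasp; the last joint's range is limited). The gripper opens to 93 mm and grips with 3 to 60 N. Pads are 15 mm wide; open, the fingers measure 128 mm over their backs; the gripper's body (75 mm by 188 mm) begins 65 mm behind the grasp point.
Start: joints at [-1.385, 0.13, 1.488, -0, 1.523, -0.085], TCP at [0.161, -0.578, 0.219] pointing down, gripper open.
Joint ranges: [-2.96, 2.96], [-0.89, 2.26], [0.02, 2.5], [-1.34, 4.48], [0, 2.73], [-2.66, 2.66]. Speed limits (rad/s): [2.39, 2.39, 2.79, 3.14, 3.14, 3.14].

## Interface

Orientations are given as a rotation vector (axis times angle).
In Python, from plant import robot, cams gives the robot as it stands. The module is installed in compiled form; this text tells all that it offers.
- The arm moves only by the tool step_arm, never from a script. Its argument "deltas" is a list of rows, each an object with "offset": the shift along the tool's x, y, z in cm, a list of three; "roll": the turn about the tool's z in rad. In form: [{"offset": [x, y, z], "roll": roll}, ...]. A call has 1 to 12 rows; each row shifts and turns the commanded pose from where the row before left it, along the tool's axes as they then stand; what a row does not reach is not made up. A row lasts 1/8 s, in which the tool goes at most 62.5 mm and 10.7 degrees, less where a joint would pass 70% of its speed; a pose out of reach is approached as far as the arm can. A call with a gripper value outside its range is refused whole. "fingers" is the finger opening in cm, from 0 to 9.3, set as the call begins (left out, the last holds). The fingers move at their own pace and stop on an object; "grip_force" is the grip in N (left out, the last holds). Time passes only in rows, so rows that do not move let the fingers close. It gives the time, the measured TCP pose, the force and the opening at its end, in the units of the state.
- robot.read_state(): the state, without advancing time (a new reading comes with each control period).
- cams.read_camera(name): name is "scene" or "side" or "wrist"; returns a dict with "pixels" (384x512x3 uint8, red, green, blue), "fx", "fy", "cx", "cy" (pixels), "extrinsics" (4x4, takes a point from world to camera coordinates). Camera axes: x right, y down, z forward; pixel columns grow to the right and rows downward; lengths in m; the calibration is good to about 2 mm. A picture is of the moment at which its call begins. There is no depth.
- robot.close_job(): hands the job in, once; it reports no verdict.
Trained networks look in a picture, given as the dict that the camera call returned (one of the last four; its "shot" number tells which), for a name from the list of things; names that differ only in an ending like _2 or _b are one class to them, and where a whole thing is asked for, a point or a joint stands for the part that bears it (a point fixed in the world has none). Each returns a list of dicts, best first, with "score" (0 to 1); they miss things now and then, are a little off and sometimes report something else, mostly with a low value. They report only what shows in the picture. A call takes as long as a camera call. They do not tell look-alikes from the thing itself.
- cams.boxes_of(picture, thing): "xy" ([column, row] in pixels, amid what is visible of it).
- cams.silhouettes(picture, thing): "mask" (384x512 bool, what is visible of it) and "xy" ([column, row] in pixels, amid what is visible of it).
- cams.pinpoint(picture, thing): "xy" ([column, row] in pixels: a listed point, or the origin of a listed thing).
The state is a dict: "t": time; "q": joint angles; "dq": joint speeds; "joint_torque": joint torques, N m; "tool_pos": TCP position; "orientation": TCP orientation; "force": force on the tool from outside, world axes, zero at the start; "wrist_torque": the same for the moment, N m; "opening": finger opening in m.
Only numpy, scipy, OpenCV 4.12 (cv2) and the standard library are available. Lean on these libraries where they do the work, as an engineer would, in place of code of your own. Each camera call takes 0.05 s, during which the arm holds its last target. There are 200 camera calls.

## Task

Lock the wooden stock bin: pick up the bent pin (the one with the curved rod, not the straight one) by its upright grip and, foot down at the height of the lid, swing its curved rod round through the steel ring on the lid, from the robot's right to its left, with the curve bending back towards the robot. Push it on until its stop collar bears on the ring and the ring's spring mount just gives (about 10 N), keep that up for half a second and never push the ring harder than 20 N; then ease off and let go, leaving the pin in the ring, upright on its foot on the lid. Leave the other things on the counter alone.

Things in the scene. Friction and masses are not known exactly. Their poses are not given: they have to be found in the camera images.
- pin_grip (a point): loose bent steel pin (about 0.24 kg) standing left or right of the bin: middle of its upright grip, 30 mm above the foot's underside. Grip block 26 mm long (x), 16 thick (y), top 54 mm above the underside; foot plate 40 x 36 x 6 mm. x: from grip along the shank to the curved rod; z up. A straight 9 mm round shank runs along +x, 19 mm above the underside, as far as pin_neck
- pin_neck (a point): end of the straight shank, start of the arc: 54 mm ahead (x) of pin_grip, 11 mm lower, axes as pin_grip. From here the 9 mm rod bends left (+y), level, with 42 mm centre-line radius, through 70 degrees. Behind it on the shank is a fixed stop collar, 22 mm across, clamped anywhere: front face 4 to 16 mm behind this point. It must bear on the ring, so feel for it: home, this point is 0 to 12 mm past the ring
- pin_tip (a point): centre of the curved rod's nose, 93.5 mm ahead (x) and 27.6 mm left (y) of pin_grip, 11 mm lower, axes as pin_grip. The last 10 degrees of arc are 7 mm thick with a round nose
- eye_ring (a point): centre of the upright ring on the bin's lid, 19 mm above the lid: 8 mm round bar, bore 13 mm, 30 mm outside, on a plate 30 x 22 mm, 6.5 mm high. y: bore axis, the way the pin goes (robot's right to left); x away from the robot; z up. 2 mm clearance: the rod must swing counter-clockwise (from above) about ring x = -42 mm until pin_neck is in the ring and pin x along ring y, then go straight along y
- bin: the fixed closed wooden bin, turned by up to 0.35 rad; origin in the middle of its underside. Its flat lid, 232 (x) by 272 (y) mm, is 90 mm above the counter; the ring stands at x = 20, y = 30 mm. Axes as the ring's
- eye (a joint): how far the ring has given along its y axis on its spring mount, in m: 0 at rest, 4 N per mm, stop at 0.008
- straight_pin: bystander: steel pin with the same grip and foot but a straight rod, on the counter beyond the bin; origin in the middle of the foot's underside
- jar: bystander: amber glass jar, 70 mm across, 110 mm high, on the other side of the bin from the bent pin; origin in the middle of its underside
- mug: bystander: white mug, 80 mm across, 90 mm high, beyond the bin; origin in the middle of its underside
Not all that is in view belongs to the job. Leave any turquoise look-alike of the part that bears pin_grip alone.

How it is judged:
On the way, in this order (a step that is already met when the one before it is completed fails the run):
1. the bent pin is lifted off the counter (height (world z) of pin_grip above 0.06 m), for 0.1 s.
2. the curved rod's nose has come through the ring, to its left side (y of pin_tip in the frame of eye_ring above 0.012 m and distance between pin_tip and eye_ring below 0.03 m and y of pin_neck in the frame of eye_ring below -0.015 m), for 0.05 s.
3. the pin is home, its collar on the ring, and pressed so that the ring gives at least 1.5 mm (6 N) (distance between pin_neck and eye_ring below 0.017 m and y of pin_neck in the frame of eye_ring above -0.004 m and value of joint eye above 0.0015 m), for 0.3 s.
At the end, for the whole second after the job is handed in: the bent pin stands released and at rest on its foot on the lid (tilt under 0.15 rad, grip point under 126 mm high), its neck at most 4 mm short of the ring's centre and within 17 mm of it, its nose through the ring by over 25 mm and bent over 15 mm back towards the robot (distance between pin_neck and eye_ring below 0.017 m and y of pin_neck in the frame of eye_ring above -0.004 m and y of pin_tip in the frame of eye_ring above 0.025 m and x of pin_tip in the frame of eye_ring below -0.015 m and angle between pin_grip's own z axis and vertical below 0.15 rad and linear speed of pin below 0.02 m/s and contact force between pin and the fingers below 0.1 N and height (world z) of pin_grip below 0.126 m); the robot touches nothing.
It fails at once if the ring is pushed further than 5 mm (20 N) (value of joint eye above 0.005 m).
It fails at once if the pin presses on the ring with more than 25 N (contact force between pin and eye above 25 N).
It fails at once if a bystander is moved by more than 20 mm (distance of any of straight_pin, jar, mug from where it was at the start of the episode above 0.02 m).
It also fails if it takes over 72 s, if anything falls off the work surface, if the arm or the gripper's body presses on something with over 40 N, if the wrist force passes 120 N, or if a joint passes its speed limit or range.

## Working session

There is one attempt and no reset: what is moved stays moved. The work goes in short steps, Python scripts to look and compute and a tool call to move; the robot and the scene stay as the last step left them, time stands still between calls to the robot, and variables do not carry over. Pictures are saved under pics/ and viewed, about 8 in all and at most 12, crops included, and the job is handed in when it is done.

Besides the shell and the picture viewer there is one more tool, called after "Call:" as name(argument=value, ...), one argument or row to a line, values as JSON. step_arm: Moves the arm, as the interface text tells. Its arguments: {"type":"object","properties":{"deltas":{"type":"array"},"fingers":{"type":"number"},"grip_force":{"type":"number"}},"required":["deltas"]}

```bash
mkdir -p pics
cat > h.py <<'E'
import numpy as np, cv2
from plant import robot, cams
from scipy.spatial.transform import Rotation as R
def ray(p,xy):
    E=np.array(p["extrinsics"]); Rm=E[:3,:3]; o=-Rm.T@E[:3,3]
    d=Rm.T@np.array([(xy[0]-p["cx"])/p["fx"],(xy[1]-p["cy"])/p["fy"],1]); return o,d/np.linalg.norm(d)
def atz(p,xy,z):
    o,d=ray(p,xy); return o+d*(z-o[2])/d[2]
def tri(rs):
    A=np.zeros((3,3));b=np.zeros(3)
    for o,d in rs:
        M=np.eye(3)-np.outer(d,d);A+=M;b+=M@o
    x=np.linalg.solve(A,b); return x,[np.linalg.norm((np.eye(3)-np.outer(d,d))@(x-o)) for o,d in rs]
def proj(p,X):
    E=np.array(p["extrinsics"]);c=E[:3,:3]@np.array(X)+E[:3,3]; return np.array([p["fx"]*c[0]/c[2]+p["cx"],p["fy"]*c[1]/c[2]+p["cy"]])
def save(p,n,crop=None,s=1):
    im=np.array(p["pixels"])[:,:,::-1]
    if crop: im=im[crop[1]:crop[3],crop[0]:crop[2]]
    cv2.imwrite("pics/"+n,cv2.resize(im,None,fx=s,fy=s,interpolation=cv2.INTER_CUBIC))
E
python3 - <<'E'
from h import *
np.set_printoptions(precision=4,suppress=True)
s=robot.read_state();print(s,robot.hold_point_z)
P={}
for n in ["scene","side","wrist"]:
    p=cams.read_camera(n);P[n]=p
    o,d=ray(p,(256,192));print(n,o,d,p["fx"])
    for t in ["pin_grip","pin_neck","pin_tip","eye_ring","bin","straight_pin","jar","mug"]:
        print(n,t,[(np.round(k["xy"],1).tolist(),round(k["score"],2)) for k in cams.pinpoint(p,t)][:4])
im=np.hstack([np.array(P[n]["pixels"])[:,:,::-1] for n in ["scene","side"]])
cv2.imwrite("pics/a.png",cv2.resize(np.array(P["scene"]["pixels"])[:,:,::-1],None,fx=1.5,fy=1.5))
cv2.imwrite("pics/b.png",cv2.resize(np.hstack([np.array(P[n]["pixels"])[:,:,::-1] for n in ["side","wrist"]]),None,fx=.78,fy=.78))
E
```

```text
{'t': 0.0, 'q': array([-1.3854,  0.1312,  1.4893,  0.    ,  1.523 , -0.0854]), 'dq': array([-0.    ,  0.0003, -0.0015, -0.0012, -0.0022, -0.0011]), 'joint_torque': array([  0.0014, -55.9843, -49.1759,   0.077 ,   0.0353,  -0.0001]), 'tool_pos': array([ 0.1604, -0.5775,  0.2176]), 'orientation': array([-3.1109, -0.4239,  0.0001]), 'force': array([ 0.4906,  0.0429, -0.2261]), 'wrist_torque': array([-0.0239,  0.0525, -0.0042]), 'opening': 0.0929346625130071} 0.0188
scene [1.5663 0.0477 1.0006] [-0.7742  0.0135 -0.6329] 486.63220500537165
scene pin_grip [([315.9, 195.1], 0.72), ([337.1, 214.2], 0.71), ([367.3, 190.6], 0.5), ([319.3, 152.8], 0.48)]
scene pin_neck [([348.4, 185.8], 0.81), ([300.3, 193.7], 0.79), ([334.6, 224.6], 0.77), ([392.3, 230.7], 0.77)]
scene pin_tip [([338.5, 240.9], 0.73), ([337.3, 187.1], 0.65), ([315.3, 174.1], 0.61), ([405.5, 235.1], 0.58)]
scene eye_ring [([226.9, 219.9], 0.66)]
scene bin [([223.1, 243.0], 0.83)]
scene straight_pin [([344.7, 287.9], 0.61)]
scene jar [([129.5, 233.9], 0.97)]
scene mug [([124.9, 301.2], 0.76)]
side [0.0183 0.6213 0.6597] [ 0.505  -0.6152 -0.6054] 362.05971782210014
side pin_grip [([189.6, 271.0], 0.94), ([131.3, 282.1], 0.89), ([306.8, 350.2], 0.81), ([179.7, 338.4], 0.63)]
side pin_neck [([105.9, 292.5], 0.96), ([295.3, 330.5], 0.85), ([180.1, 260.9], 0.69), ([251.6, 272.1], 0.68)]
side pin_tip [([87.4, 312.9], 0.97), ([255.3, 253.0], 0.6), ([276.5, 318.0], 0.59), ([164.3, 248.4], 0.58)]
side eye_ring [([242.2, 169.6], 0.49)]
side bin [([259.2, 195.4], 0.96)]
side straight_pin [([123.3, 227.1], 0.79)]
side jar [([309.4, 157.9], 0.92), ([181.3, 260.9], 0.63)]
side mug [([252.8, 137.9], 0.96)]
wrist [ 0.2267 -0.5599  0.3845] [-0.2505 -0.0729 -0.9654] 282.65707180088145
wrist pin_grip []
wrist pin_neck []
wrist pin_tip []
wrist eye_ring []
wrist bin []
wrist straight_pin []
wrist jar []
wrist mug []
```

View pics/a.png

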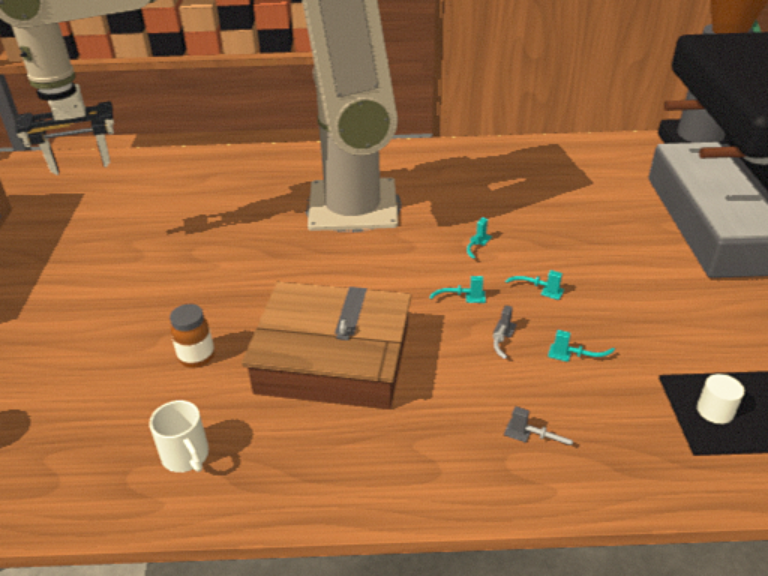

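View pics/b.png

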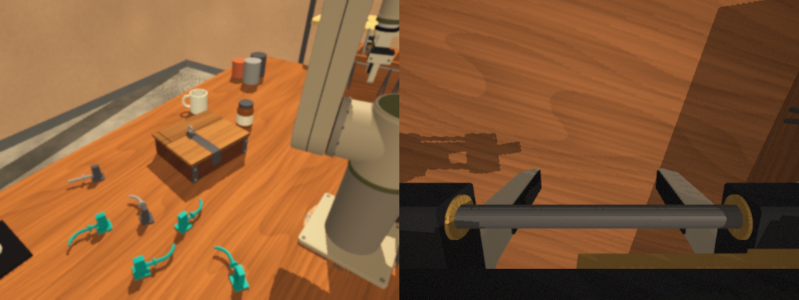

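The picture shows these candidates for the bent pin, in scene pixels:
- Grey bent pin at (337,214), side (190,271).
- Turquoise look-alikes at (318,193), (367,190), (320,155) and (375,230).
- Grey straight pin at (345,284).

I choose the grey curved one at (337,214). The ring is at (227,220).

Run:
```python
from h import *
np.set_printoptions(precision=4,suppress=True)
acc={}
near={"pin_grip":[(337,214),(190,271)],"pin_neck":[(334.6,224.6),(180,261)],"pin_tip":[(338.5,241),(164,248)],"eye_ring":[(227,220),(242,170)],"bin":[(223,243),(259,195)],"straight_pin":[(345,288),(123,227)],"jar":[(129,234),(309,158)],"mug":[(125,301),(253,138)]}
for i,n in enumerate(["scene","side"]):
    p=cams.read_camera(n); save(p,"full_%s.png"%n)
    if i==0: a=p
    for t,v in near.items():
        c=[k for k in cams.pinpoint(p,t) if np.hypot(*(np.array(k["xy"])-v[i]))<10]
        if c: acc.setdefault(t,[]).append(ray(p,c[0]["xy"]))
        else: print("miss",n,t)
    b=p
    # bin mask corners
    for k in cams.silhouettes(p,"bin")[:1]:
        m=k["mask"].astype(np.uint8);cs=max(cv2.findContours(m,0,2)[0],key=cv2.contourArea)
        print(n,"binpoly",cv2.approxPolyDP(cs,6,True)[:,0].tolist())
for t,r in acc.items():
    if len(r)>1: print(t,*tri(r))
A=cv2.resize(np.array(a["pixels"])[190:260,290:390,::-1],(400,280),interpolation=2)
B=cv2.resize(np.array(b["pixels"])[225:305,140:240,::-1],(400,320),interpolation=2)[:280]
C=cv2.resize(np.array(a["pixels"])[180:280,155:295,::-1],(400,286),interpolation=2)
D=cv2.resize(np.array(b["pixels"])[140:240,185:325,::-1],(400,286),interpolation=2)
cv2.imwrite("pics/c.png",np.vstack([np.hstack([A,B]),np.hstack([C,D])]))
```

```text
scene binpoly [[184, 189], [161, 239], [168, 260], [259, 272], [272, 197]]
side binpoly [[320, 171], [264, 141], [195, 174], [202, 197], [249, 234], [313, 196]]
pin_grip [0.4819 0.3035 0.0261] [np.float64(0.0020366975081045255), np.float64(0.0020366975081046153)]
pin_neck [0.5255 0.288  0.0166] [np.float64(0.0018238585174635191), np.float64(0.0018238585174634627)]
pin_tip [0.5936 0.283  0.02  ] [np.float64(0.0010385530693177354), np.float64(0.0010385530693177425)]
eye_ring [ 0.5825 -0.0191  0.106 ] [np.float64(0.00190417472712122), np.float64(0.0019041747271211402)]
bin [ 0.5572 -0.035  -0.0012] [np.float64(0.0009188848317870496), np.float64(0.0009188848317870429)]
straight_pin [0.7523 0.2826 0.001 ] [np.float64(0.0007951528809588989), np.float64(0.0007951528809587491)]
jar [ 0.5367 -0.3066  0.0078] [np.float64(0.005927024865743747), np.float64(0.005927024865743807)]
mug [ 0.7737 -0.2839  0.0082] [np.float64(0.005006917817538214), np.float64(0.005006917817538105)]
```

View pics/c.png

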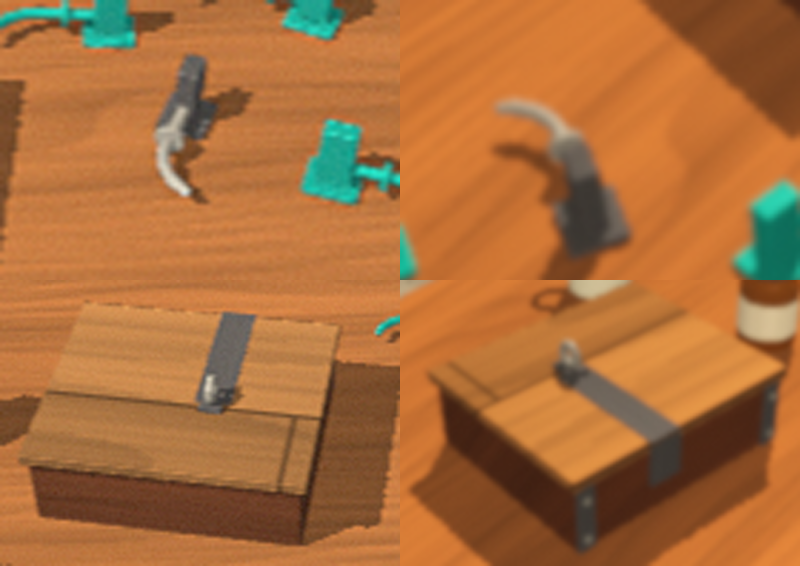

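The crop confirms the choice: grey pin with a curved rod. The ring stands on the lid's dark strap. Next I look at the bin from above with the wrist camera.

Call:
step_arm(
  deltas=[
    {"offset": [4.3,-3.4,-0.4],"roll": 0},
    {"offset": [4.3,-3.4,-0.4],"roll": 0},
    {"offset": [4.3,-3.4,-0.4],"roll": 0},
    {"offset": [4.3,-3.4,-0.4],"roll": 0},
    {"offset": [4.3,-3.4,-0.4],"roll": 0},
    {"offset": [4.3,-3.4,-0.4],"roll": 0},
    {"offset": [4.3,-3.4,-0.4],"roll": 0},
    {"offset": [4.3,-3.4,-0.4],"roll": 0},
    {"offset": [4.3,-3.4,-0.4],"roll": 0},
    {"offset": [4.3,-3.4,-0.4],"roll": 0},
    {"offset": [4.3,-3.4,-0.4],"roll": 0},
    {"offset": [0,0,0],"roll": 0},
  ],
)

```text
t: 3.85
tool_pos: [0.5178, -0.088, 0.2629]
orientation: [-3.111, -0.431, -0.001]
force: [-0.1, 0.1, 0.5]
opening: 0.0928
```

Run:
```python
from h import *
np.set_printoptions(precision=4,suppress=True)
s=robot.read_state();print(s["t"],s["tool_pos"],s["orientation"],s["q"])
p=cams.read_camera("wrist");save(p,"w1.png",None,1.5)
o,d=ray(p,(256,192));print(o,d)
for t,z in [("eye_ring",.109),("bin",0.0)]:
    for k in cams.pinpoint(p,t)[:2]: print(t,k["xy"],k["score"],atz(p,k["xy"],z))
for k in cams.silhouettes(p,"bin")[:1]:
    cs=max(cv2.findContours(k["mask"].astype(np.uint8),0,2)[0],key=cv2.contourArea)
    for c in cv2.approxPolyDP(cs,6,True)[:,0]: print(c,atz(p,c,.09)[:2])
```

```text
3.85 [ 0.5178 -0.088   0.2629] [-3.1112 -0.4315 -0.0013] [-0.2667 -0.0881  1.6297  0.0009  1.5994  1.0285]
[ 0.5837 -0.0696  0.4288] [-0.2495 -0.0733 -0.9656]
eye_ring [203.6, 108.6] 0.8 [ 0.576  -0.0134  0.109 ]
bin [227.2, 130.0] 0.8 [ 0.5531 -0.035   0.    ]
[143   0] [0.6657 0.0767]
[ 84 169] [0.4671 0.1138]
[277 258] [ 0.4169 -0.1467]
[371  97] [ 0.6399 -0.1911]
[201   0] [0.6823 0.0178]
```

View pics/w1.png

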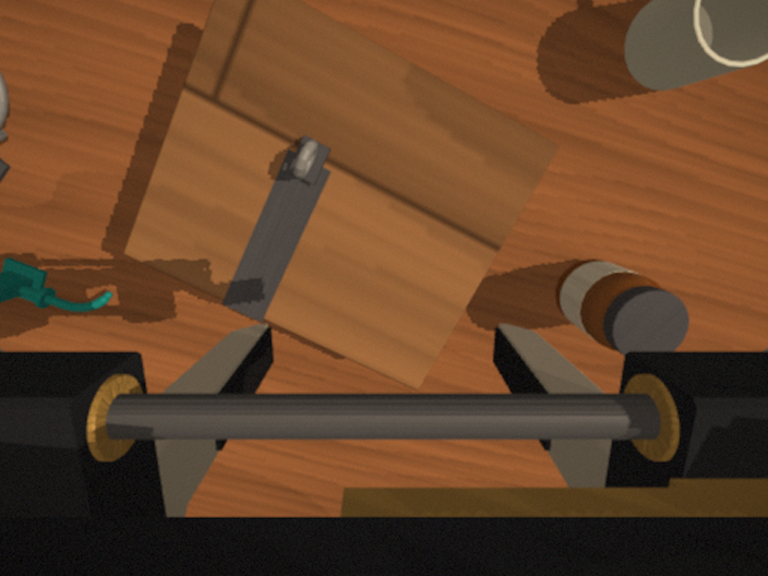

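The wrist picture shows the bin turned about -11°. The ring is at (204,108) in full-size pixels, and the jar and mug are clear of it. I move closer to the ring to measure it better.

Call:
step_arm(
  deltas=[
    {"offset": [3.6,-2.9,3.3],"roll": 0},
    {"offset": [3.6,-2.8,3.3],"roll": 0},
    {"offset": [0,0,3.4],"roll": 0},
    {"offset": [0,0,0],"roll": 0},
    {"offset": [0,0,0],"roll": 0},
  ],
)

```text
t: 4.68
tool_pos: [0.5706, -0.0183, 0.1642]
orientation: [3.113, 0.421, 0.002]
force: [0.4, -0.2, -0.1]
opening: 0.0928
```

Run:
```python
from h import *
np.set_printoptions(precision=4,suppress=True)
s=robot.read_state();print(s["t"],s["tool_pos"],s["orientation"],s["q"])
p=cams.read_camera("wrist");save(p,"w2.png",(100,30,400,255),2.5)
for t,z in [("eye_ring",.109),("bin",0.0)]:
    for k in cams.pinpoint(p,t)[:2]: print(t,k["xy"],k["score"],atz(p,k["xy"],z))
for k in cams.silhouettes(p,"eye_ring")[:1]:
    m=k["mask"];cs=max(cv2.findContours(m.astype(np.uint8),0,2)[0],key=cv2.contourArea);print(m.sum(),k["xy"],cv2.minAreaRect(cs))
```

```text
4.675 [ 0.5706 -0.0183  0.1642] [3.1127 0.4212 0.002 ] [-0.1218  0.0823  1.6399 -0.0002  1.4181  1.18  ]
eye_ring [247.6, 191.4] 0.73 [ 0.5782 -0.0101  0.109 ]
bin [265.5, 194.9] 0.72 [ 0.5509 -0.0371  0.    ]
913 [252.4, 189.1] ((250.43492126464844, 188.74314880371094), (25.738544464111328, 39.394039154052734), 24.44395637512207)
```

View pics/w2.png

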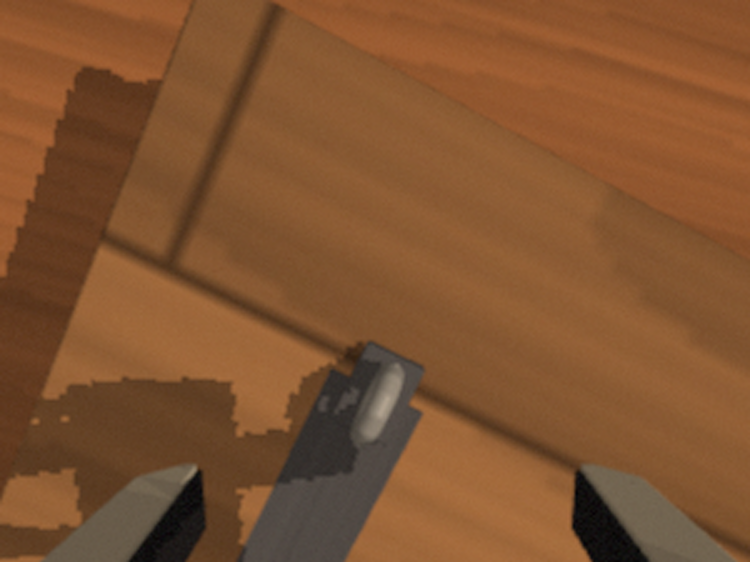

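Ring top is centred at about (253,192), which puts the ring near (0.580,-0.014). That agrees with the lid corners, (0.581,-0.013). Next I view the pin.

Call:
step_arm(
  deltas=[
    {"offset": [0.2,-5.4,-0.4],"roll": 0},
    {"offset": [0.2,-5.4,-0.4],"roll": 0},
    {"offset": [0.2,-5.4,-0.4],"roll": 0},
    {"offset": [0.2,-5.4,-0.4],"roll": 0},
    {"offset": [0.2,-5.4,-0.4],"roll": 0},
    {"offset": [0,-5.2,0],"roll": 0},
    {"offset": [0,0,0],"roll": 0.17},
    {"offset": [0,0,0],"roll": 0.17},
    {"offset": [0,0,0],"roll": 0.17},
    {"offset": [0,0,0],"roll": 0.17},
    {"offset": [0,0,0],"roll": 0},
    {"offset": [0,0,0],"roll": 0},
  ],
)

```text
t: 6.38
tool_pos: [0.4942, 0.2959, 0.1832]
orientation: [-3.077, 0.633, -0.001]
force: [-0.2, -0.0, -0.6]
opening: 0.0929
```

Run:
```python
from h import *
np.set_printoptions(precision=4,suppress=True)
s=robot.read_state();print(s["t"],s["tool_pos"],R.from_rotvec(s["orientation"]).as_matrix()[:2,0],s["q"])
p=cams.read_camera("wrist");save(p,"w3.png",None,1.5)
for t,z in [("pin_grip",.03),("pin_neck",.019),("pin_tip",.019)]:
    for k in cams.pinpoint(p,t)[:3]: print(t,k["xy"],k["score"],atz(p,k["xy"],z))
```

```text
6.375 [0.4942 0.2959 0.1832] [ 0.9189 -0.3945] [0.4505 0.0835 1.6033 0.     1.4539 2.4268]
pin_grip [199.3, 302.8] 0.92 [0.3694 0.4281 0.03  ]
pin_grip [319.7, 245.9] 0.85 [0.3836 0.2564 0.03  ]
pin_grip [250.6, 191.5] 0.83 [0.4807 0.3069 0.03  ]
pin_neck [250.8, 138.9] 0.69 [0.5355 0.283  0.019 ]
pin_neck [357.7, 234.1] 0.66 [0.374  0.2066 0.019 ]
pin_neck [244.8, 299.4] 0.62 [0.3436 0.3751 0.019 ]
pin_tip [384.2, 202.7] 0.96 [0.4007 0.164  0.019 ]
pin_tip [232.2, 107.3] 0.94 [0.5759 0.2883 0.019 ]
pin_tip [75.0, 184.3] 0.84 [0.5695 0.4986 0.019 ]
```

View pics/w3.png

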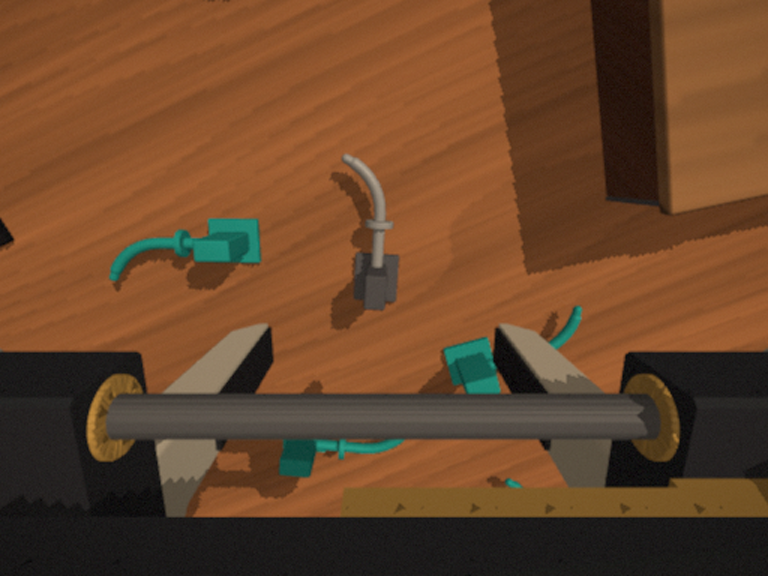

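The view shows the grey pin's grip at about (251,188), heading about -25°. The turquoise pins are clear of fingers opened to 5 cm. I go down and grip.

Call:
step_arm(
  deltas=[
    {"offset": [-1.6,-0.4,4],"roll": 0.03},
    {"offset": [0,0,4],"roll": 0},
    {"offset": [0,0,4],"roll": 0},
    {"offset": [0,0,2.5],"roll": 0},
    {"offset": [0,0,1.5],"roll": 0},
    {"offset": [0,0,0.9],"roll": 0},
    {"offset": [0,0,0],"roll": 0},
    {"offset": [0,0,0],"roll": 0},
  ],
  fingers=5,
)

```text
t: 7.58
tool_pos: [0.4817, 0.3063, 0.0149]
orientation: [-3.065, 0.684, -0.002]
force: [0.6, -0.5, 0.1]
opening: 0.05
```

Call:
step_arm(
  deltas=[
    {"offset": [0,0,0],"roll": 0},
    {"offset": [0,0,0],"roll": 0},
    {"offset": [0,0,0],"roll": 0},
    {"offset": [0,0,0],"roll": 0},
    {"offset": [0,0,0],"roll": 0},
    {"offset": [0,0,0],"roll": 0},
  ],
  fingers=0.5,
  grip_force=30,
)

```text
t: 8.32
tool_pos: [0.4808, 0.306, 0.0137]
orientation: [-3.066, 0.684, -0.0]
force: [0.5, 1.1, 1.1]
opening: 0.0161
```

Gripped at 16.1 mm, which matches the block. I lift it and check the pin in the hand.

Call:
step_arm(
  deltas=[
    {"offset": [0,0,-2],"roll": 0},
    {"offset": [0,0,-4],"roll": 0},
    {"offset": [0,0,-5],"roll": 0},
    {"offset": [0,0,-5],"roll": 0},
    {"offset": [0,0,0],"roll": 0},
    {"offset": [0,0,0],"roll": 0},
    {"offset": [0,0,0],"roll": 0},
  ],
)

```text
t: 9.2
tool_pos: [0.4796, 0.3052, 0.1716]
orientation: [3.064, -0.684, -0.004]
force: [0.2, 0.4, -2.6]
opening: 0.0162
```

```bash
cat >> h.py <<'E'
def toolf(s,X):
    M=R.from_rotvec(s["orientation"]).as_matrix(); return M.T@(np.array(X)-s["tool_pos"])
E
python3 - <<'E'
from h import *
np.set_printoptions(precision=4,suppress=True)
s=robot.read_state();print(s["t"],s["tool_pos"],R.from_rotvec(s["orientation"]).as_matrix()[:,0],s["q"],s["force"])
M=R.from_rotvec(s["orientation"]).as_matrix()
p=cams.read_camera("wrist");save(p,"w4.png",(180,20,330,270),2.4)
u=s["tool_pos"][2]-.0137
for t,z in [("pin_grip",.03),("pin_neck",.019),("pin_tip",.019)]:
    for k in cams.pinpoint(p,t)[:2]: print(t,k["xy"],round(k["score"],2),toolf(s,atz(p,k["xy"],z+u))*1000)
for n,t in [((0,0),"grip"),((54,0),"neck"),((93.5,-27.6),"tip"),((44,0),"col")]:
    X=s["tool_pos"]+M@(np.array([n[0],n[1],0])/1000);X[2]=u+.019;print("pred",t,proj(p,X))
E
```

```text
9.2 [0.4796 0.3052 0.1716] [ 0.9051 -0.4253 -0.0021] [ 0.4767  0.0754  1.6332 -0.      1.4365  2.4867] [ 0.1795  0.438  -2.6429]
pin_grip [145.1, 153.5] 0.82 [ 49.5309 -57.6259 -16.5702]
pin_grip [250.5, 239.6] 0.74 [  0.1104  -2.1408 -16.3064]
pin_neck [254.7, 140.2] 0.63 [55.5455  0.2826 -5.4185]
pin_neck [99.5, 151.6] 0.59 [ 49.2032 -87.5838  -5.6546]
pin_tip [202.2, 67.3] 0.85 [ 93.5513 -27.3657  -5.5787]
pin_tip [389.9, 187.5] 0.79 [28.0693 79.5797 -5.1341]
pred grip [254.3085 232.1453]
pred neck [254.2265 142.9986]
pred tip [201.791   67.4291]
pred col [254.2428 160.6446]
```

View pics/w4.png

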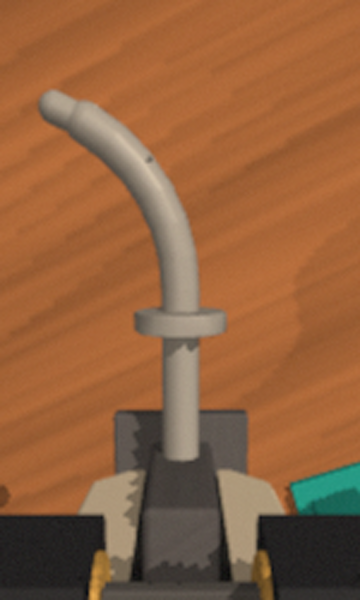

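The pin sits in the hand as nominal: tip at (93.5,-27.4) mm in the tool frame, and the collar about 5 mm behind the neck. I carry it over the bin to the pre-swing pose, 95° before home.

Call:
step_arm(
  deltas=[
    {"offset": [2.3,5.1,0],"roll": 0},
    {"offset": [2.3,5.1,0],"roll": 0},
    {"offset": [2.3,5.1,0],"roll": 0},
    {"offset": [2.3,5.1,0],"roll": 0},
    {"offset": [2.3,5.1,0],"roll": 0},
    {"offset": [2.4,5.1,0],"roll": 0},
    {"offset": [0,0,0],"roll": -0.16},
    {"offset": [0,0,2],"roll": 0},
    {"offset": [0,0,2],"roll": 0},
    {"offset": [0,0,0.8],"roll": 0},
    {"offset": [0,0,0],"roll": 0},
    {"offset": [0,0,0],"roll": 0},
  ],
)

```text
t: 10.9
tool_pos: [0.477, -0.0301, 0.1265]
orientation: [3.111, -0.437, 0.002]
force: [-0.1, -0.0, -3.0]
opening: 0.0158
```

Run:
```python
from h import *
np.set_printoptions(precision=4,suppress=True)
s=robot.read_state();M=R.from_rotvec(s["orientation"]).as_matrix()
print(s["t"],s["tool_pos"],np.degrees(np.arctan2(M[1,0],M[0,0])),s["q"],s["force"])
p=cams.read_camera("wrist");save(p,"w5.png",(130,0,330,160),4)
u=s["tool_pos"][2]-.0137
for k in cams.pinpoint(p,"pin_tip")[:2]: print(k["xy"],round(k["score"],2),toolf(s,atz(p,k["xy"],.019+u))*1000)
for k in cams.pinpoint(p,"eye_ring")[:2]: print(k["xy"],round(k["score"],2),toolf(s,atz(p,k["xy"],.109))*1000,atz(p,k["xy"],.109))
Rg=np.array([.580,-.0138,.109]);print("pred ring",proj(p,Rg),toolf(s,Rg)*1000)
X=s["tool_pos"]+M@np.array([.0935,-.0276,0]);X[2]=u+.019;print("pred tip",proj(p,X),X)
for n in ["scene","side"]:
    q=cams.read_camera(n);print(n,[(k["xy"],round(k["score"],2)) for k in cams.pinpoint(q,"eye_ring")[:1]+cams.pinpoint(q,"pin_tip")[:3]],"pred",proj(q,Rg),proj(q,X))
```

```text
10.9 [ 0.477  -0.0301  0.1265] -15.987993275435324 [-0.1704 -0.1421  1.9304  0.      1.3522  1.6794] [-0.0635 -0.007  -3.0066]
[106.7, 301.3] 0.86 [-48.6744 -96.6258  -5.3418]
[203.4, 63.4] 0.66 [ 95.4609 -26.7714  -5.1873]
[178.1, 74.2] 0.88 [ 93.1843 -46.2549  17.601 ] [ 0.5794 -0.0113  0.109 ]
pred ring [181.5608  71.9304] [ 94.4684 -44.0716  17.6022]
pred tip [201.9999  67.3945] [ 0.5745 -0.0294  0.1318]
scene [([227.7, 218.4], 0.59), ([409.2, 234.7], 0.88), ([221.6, 212.4], 0.8), ([314.6, 170.9], 0.68)] pred [227.7388 217.2045] [221.5503 209.8039]
side [([241.8, 166.7], 0.56), ([275.5, 318.8], 0.91), ([88.3, 311.7], 0.77), ([256.5, 257.4], 0.75)] pred [244.2747 165.3912] [249.1371 156.6693]
```

View pics/w5.png

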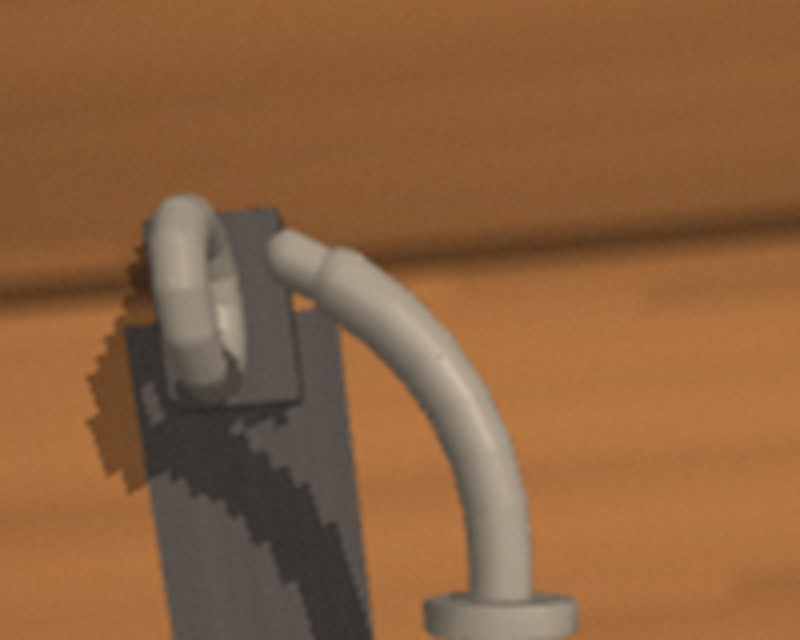

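The wrist view shows the nose at (203,63) and the ring centred at (179,75). I go down to lid height and fit pin and ring models to the silhouettes in one image, which gives an accurate relative pose.

Call:
step_arm(
  deltas=[
    {"offset": [0,0,1],"roll": 0},
    {"offset": [0,0,1],"roll": 0},
    {"offset": [0,0,0],"roll": 0},
    {"offset": [0,0,0],"roll": 0},
    {"offset": [0,0,0],"roll": 0},
  ],
)

```text
t: 11.98
tool_pos: [0.4765, -0.0302, 0.1057]
orientation: [3.111, -0.437, 0.0]
force: [-1.7, 0.4, -2.1]
opening: 0.016
```

```bash
cat >> h.py <<'E'
from scipy.optimize import minimize
def tube(path,r,n=24):
    path=np.array(path);t=np.gradient(path,axis=0);t/=np.linalg.norm(t,axis=1)[:,None]
    a=np.cross(t,[0,0,1.]);bad=np.linalg.norm(a,axis=1)<1e-3;a[bad]=[1,0,0];a/=np.linalg.norm(a,axis=1)[:,None];b=np.cross(t,a)
    th=np.linspace(0,2*np.pi,n);return (path[:,None]+np.multiply.outer(np.cos(th),a).swapaxes(0,1)*np.broadcast_to(r,len(path))[:,None,None]+np.multiply.outer(np.sin(th),b).swapaxes(0,1)*np.broadcast_to(r,len(path))[:,None,None]).reshape(-1,3)
A=np.radians(np.linspace(0,70,60))
PIN_PTS=tube(np.c_[54+42*np.sin(A),42-42*np.cos(A),np.full(60,19)],np.where(A>np.radians(60),3.5,4.5))/1000  # pin frame, z from underside
sp=np.random.default_rng(0).normal(size=(400,3));sp/=np.linalg.norm(sp,axis=1)[:,None]
PIN_PTS=np.vstack([PIN_PTS,np.array([.0935,.0276,.019])+sp*.0035])
B=np.radians(np.linspace(0,360,90))
RING_PTS=tube(np.c_[11*np.cos(B)+1e-4,0*B,11*np.sin(B)],4)/1000
g=np.linspace(-1,1,30)
PL=np.array([[x*15,y*11,z-19] for x in g for y in g for z in (3,6.5)])/1000
S=3
def rend(p,pts,box):
    E=np.array(p["extrinsics"]);c=pts@E[:3,:3].T+E[:3,3]
    uv=np.c_[p["fx"]*c[:,0]/c[:,2]+p["cx"],p["fy"]*c[:,1]/c[:,2]+p["cy"]]
    m=np.zeros(((box[3]-box[1])*S,(box[2]-box[0])*S),np.uint8)
    for u in ((uv-box[:2]+.5)*S).astype(int): cv2.circle(m,(int(u[0]),int(u[1])),2,1,-1)
    return m
def place(pts,x,y,z,yaw):
    c,s=np.cos(yaw),np.sin(yaw);return pts@np.array([[c,s,0],[-s,c,0],[0,0,1]])+[x,y,z]
def fit(p,mask,pts,x0,box,step,valid=None):
    M=cv2.resize(mask[box[1]:box[3],box[0]:box[2]].astype(np.uint8),None,fx=S,fy=S,interpolation=0)
    f=lambda v:-(lambda m:(m&M).sum()/max(1,(m|M).sum()))(rend(p,place(pts,v[0],v[1],x0[2],v[2]),box)) 
    b=None
    n=len(step);V=[np.array([x0[0],x0[1],x0[3]])]
    for i in range(3): w=V[0].copy();w[i]+=step[i];V.append(w)
    r=minimize(f,V[0],method="Nelder-Mead",options=dict(initial_simplex=V,maxiter=120,xatol=1e-5,fatol=1e-4));return r.x,-r.fun
E
cat > meas.py <<'E'
from h import *
np.set_printoptions(precision=4,suppress=True)
s=robot.read_state();M=R.from_rotvec(s["orientation"]).as_matrix();yaw=np.arctan2(M[1,0],M[0,0])
print(s["t"],s["tool_pos"],np.degrees(yaw),s["force"],s["q"])
p=cams.read_camera("wrist")
u=s["tool_pos"][2]-.0137
Rg=np.array([.580,-.0138,.109]);rp=proj(p,Rg)
mk=[k for k in cams.silhouettes(p,"eye_ring") if np.hypot(*(np.array(k["xy"])-rp))<40][:1]
for k in mk:
    box=(int(rp[0])-60,0,int(rp[0])+60,int(rp[1])+60)
    x,i=fit(p,k["mask"],np.vstack([RING_PTS,PL]),[*Rg,-.194],box,[.004,.004,.06]);print("ring",x,np.degrees(x[2]),"iou",i)
    v=p["pixels"].copy();m=rend(p,place(np.vstack([RING_PTS,PL]),x[0],x[1],.109,x[2]),box)
tp=proj(p,[*(s["tool_pos"]+M@np.array([.0935,-.0276,0]))[:2],u+.019])
for k in cams.silhouettes(p,"pin_grip"):
    if not (k["mask"][int(tp[1])-6:int(tp[1])+8,int(tp[0])-6:int(tp[0])+8].sum()>40): continue
    lim=int(proj(p,[*(s["tool_pos"]+M@np.array([.060,0,0]))[:2],u+.019])[1])
    box=(int(tp[0])-30,0,int(tp[0])+90,lim)
    x2,i=fit(p,k["mask"],PIN_PTS,[*s["tool_pos"][:2],u,yaw],box,[.003,.003,.05])
    d=M.T@np.array([x2[0]-s["tool_pos"][0],x2[1]-s["tool_pos"][1],0]);print("pin",x2,np.degrees(x2[2]),"in tool mm",d*1000,"iou",i)
    c,sn=np.cos(x[2]),np.sin(x[2]);Q=np.array([[c,sn],[-sn,c]])
    rel=lambda l:(Q@(np.array([[np.cos(x2[2]),-np.sin(x2[2])],[np.sin(x2[2]),np.cos(x2[2])]])@np.array(l)+x2[:2]-x[:2]))*1000
    print("tip in ring",rel([.0935,.0276]),"arc centre in ring (want -42,0)",rel([.054,.042]),"underside",u);break
E
python3 meas.py
```

```text
11.975 [ 0.4765 -0.0302  0.1057] -15.999944535737486 [-1.6665  0.4219 -2.1373] [-0.1706 -0.1207  1.9506  0.      1.3116  1.6794]
ring [ 0.5784 -0.0127 -0.1897] -10.867514300482048 iou 0.8728550945839693
pin [ 0.4775 -0.0298 -0.2978] -17.06070985174665 in tool mm [ 0.7929 -0.6106  0.0001] iou 0.7116712475698868
tip in ring [  0.0488 -18.4847] arc centre in ring (want -42,0) [-37.6672   0.0926] underside 0.0920312856784488
```

```bash
cat >> meas.py <<'E'
im=cv2.resize(np.array(p["pixels"])[20:145,130:290,::-1],None,fx=5,fy=5,interpolation=2)
def outl(pts,col):
    m=rend(p,pts,(130,20,290,145));m=cv2.resize(m,(im.shape[1],im.shape[0]),interpolation=0)
    cv2.drawContours(im,cv2.findContours(m,1,2)[0],-1,col,1)
outl(place(RING_PTS,x[0],x[1],.109,x[2]),(0,255,0));outl(place(PIN_PTS,x2[0],x2[1],u,x2[2]),(255,0,255))
cv2.drawContours(im,[((c_-[130,20])*5+2).astype(int) for c_ in cv2.findContours(k["mask"].astype(np.uint8),0,2)[0]],-1,(0,255,255),1)
import time;cv2.imwrite("pics/ov%d.png"%int(s["t"]*1000),im)
E
python3 meas.py; ls pics
```

```text
12.125 [ 0.4766 -0.0302  0.1058] -15.996818075490149 [ 0.3495 -0.3672 -1.1471] [-0.1706 -0.1208  1.9506 -0.      1.3116  1.6794]
ring [ 0.5782 -0.0126 -0.1886] -10.804952463948675 iou 0.8714193010104756
pin [ 0.4773 -0.0301 -0.2963] -16.977610188826482 in tool mm [ 0.6733 -0.3133  0.0002] iou 0.6904236235683732
tip in ring [  0.1426 -18.6644] arc centre in ring (want -42,0) [-37.58    -0.1007] underside 0.09208880387037324
a.png
b.png
c.png
full_scene.png
full_side.png
ov12125.png
w1.png
w2.png
w3.png
w4.png
w5.png
```

View pics/ov12125.png

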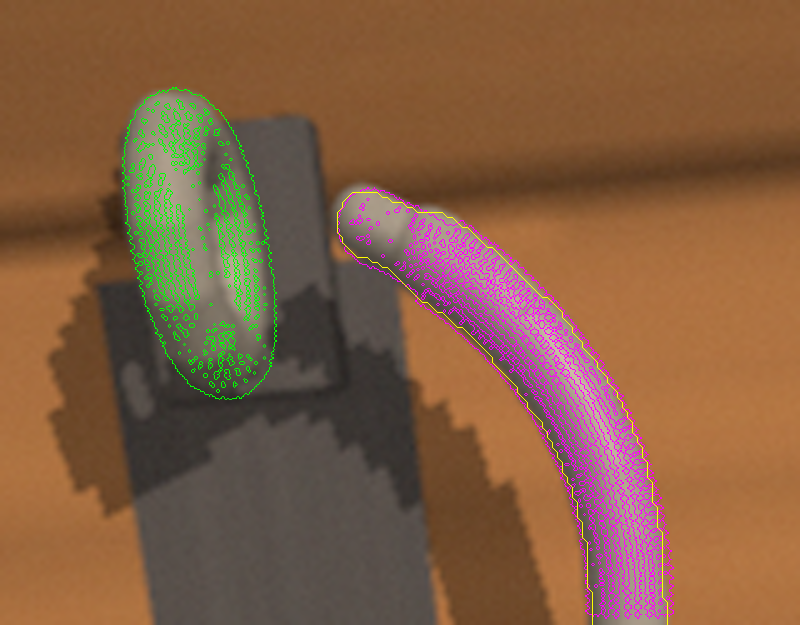

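The overlay fits ring and rod well. The nose sits about 0.5 mm beyond its mask. The arc centre needs about -4.7 mm along ring x and 1.5 mm down.

Call:
step_arm(
  deltas=[
    {"offset": [-0.47,0.04,0],"roll": 0},
    {"offset": [0,0,0.15],"roll": 0},
    {"offset": [0,0,0],"roll": 0},
    {"offset": [0,0,0],"roll": 0},
    {"offset": [0,0,0],"roll": 0},
  ],
)

```text
t: 12.9
tool_pos: [0.4719, -0.0293, 0.1042]
orientation: [3.111, -0.437, 0.0]
force: [0.5, 1.2, -3.0]
opening: 0.016
```

```bash
cat >> meas.py <<'E'
cc=np.array([np.cos(x2[2])*.054-np.sin(x2[2])*.042+x2[0],np.sin(x2[2])*.054+np.cos(x2[2])*.042+x2[1],s["tool_pos"][2]])
print("centre in tool",toolf(s,cc)*1000)
E
python3 meas.py
```

```text
12.9 [ 0.4719 -0.0293  0.1042] -16.00054559669293 [ 0.4949  1.1727 -3.009 ] [-0.1704 -0.1325  1.9643 -0.      1.3097  1.6796]
ring [ 0.5781 -0.0126 -0.1802] -10.32616132494539 iou 0.8596092486559728
pin [ 0.4732 -0.029  -0.2948] -16.892404952385302 in tool mm [ 1.1569 -0.5561  0.0001] iou 0.6810480828589066
tip in ring [ -4.2064 -18.2842] arc centre in ring (want -42,0) [-41.8007   0.5382] underside 0.09048507564193536
centre in tool [ 55.8041 -41.7105   0.0059]
```

Call:
step_arm(
  deltas=[
    {"offset": [0.386,0.47,0],"roll": -0.0873},
    {"offset": [0.386,0.47,0],"roll": -0.0873},
    {"offset": [0.386,0.47,0],"roll": -0.0873},
    {"offset": [0,0,0],"roll": 0},
    {"offset": [0,0,0],"roll": 0},
    {"offset": [0,0,0],"roll": 0},
  ],
)

```text
t: 13.8
tool_pos: [0.4804, -0.045, 0.1041]
orientation: [-3.141, 0.029, 0.0]
force: [-0.2, -0.9, -2.6]
opening: 0.016
```

```bash
python3 meas.py;ls pics
```

```text
13.8 [ 0.4804 -0.045   0.1041] -1.0456794086016654 [-0.1694 -0.8924 -2.6056] [-0.1999 -0.1044  1.9387  0.0001  1.3074  1.3892]
ring [ 0.5782 -0.0125 -0.2145] -12.292548507203852 iou 0.7686134434290486
pin [ 0.4811 -0.0442 -0.0371] -2.127986536477143 in tool mm [ 0.7034 -0.8717  0.    ] iou 0.6655047406581149
tip in ring [-0.9739 -7.9091] arc centre in ring (want -42,0) [-42.3952  -0.7059] underside 0.09042711435245648
centre in tool [ 55.4871 -41.8442   0.0005]
a.png
b.png
c.png
full_scene.png
full_side.png
ov12125.png
ov12900.png
ov13800.png
w1.png
w2.png
w3.png
w4.png
w5.png
```

View pics/ov13800.png

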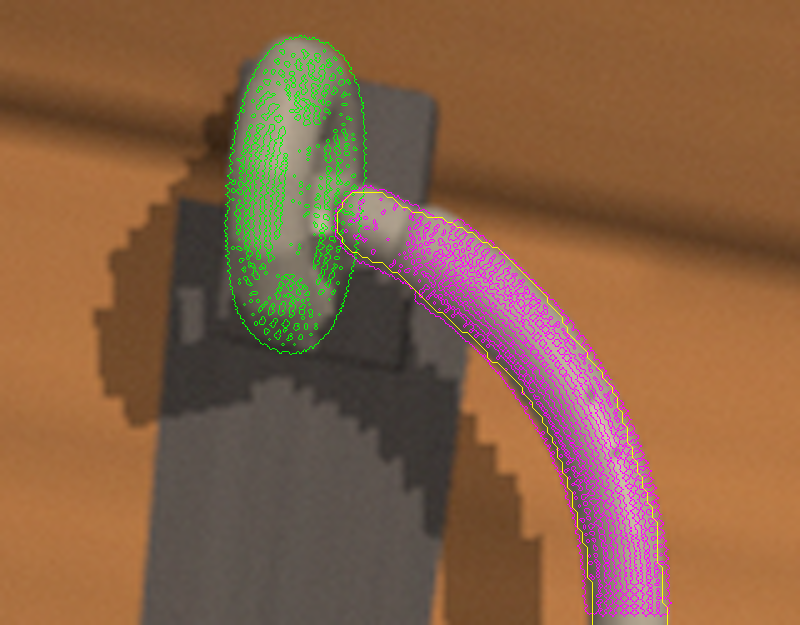

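The nose is lined up with the bore, within about 1 mm. I swing on while watching the force.

Call:
step_arm(
  deltas=[
    {"offset": [0.386,0.47,0],"roll": -0.0873},
    {"offset": [0.386,0.47,0],"roll": -0.0873},
    {"offset": [0.386,0.47,0],"roll": -0.0873},
    {"offset": [0,0,0],"roll": 0},
    {"offset": [0,0,0],"roll": 0},
  ],
)

```text
t: 14.58
tool_pos: [0.4928, -0.0583, 0.1041]
orientation: [-3.118, -0.38, 0.0]
force: [-0.0, 0.1, -1.6]
opening: 0.0159
```

```bash
python3 meas.py
```

```text
14.575 [ 0.4928 -0.0583  0.1041] 13.896685389930092 [-0.0013  0.076  -1.6487] [-0.2211 -0.0652  1.902   0.0001  1.3051  1.1071]
ring [ 0.5785 -0.0125 -0.1728] -9.902190435152782 iou 0.756227501799856Traceback (most recent call last):
  File "meas.py", line 27, in <module>
    outl(place(RING_PTS,x[0],x[1],.109,x[2]),(0,255,0));outl(place(PIN_PTS,x2[0],x2[1],u,x2[2]),(255,0,255))
                                                                           ^^
NameError: name 'x2' is not defined. Did you mean: 'x'?
```

Call:
step_arm(
  deltas=[
    {"offset": [0.386,0.47,0],"roll": -0.0873},
    {"offset": [0.386,0.47,0],"roll": -0.0873},
    {"offset": [0.386,0.47,0],"roll": -0.0873},
    {"offset": [0.386,0.47,0],"roll": -0.0873},
    {"offset": [0,0,0],"roll": 0},
    {"offset": [0,0,0],"roll": 0},
  ],
)

```text
t: 15.48
tool_pos: [0.5139, -0.0701, 0.104]
orientation: [-3.005, -0.916, 0.0]
force: [0.0, 0.9, -2.7]
opening: 0.0161
```

```bash
cat > kin.py <<'E'
from h import *
np.set_printoptions(precision=4,suppress=True)
s=robot.read_state();M=R.from_rotvec(s["orientation"]).as_matrix()
C=(s["tool_pos"]+M@np.array([.0556,-.0418,0]))[:2]
f=np.radians(-10.8);Q=np.array([[np.cos(f),np.sin(f)],[-np.sin(f),np.cos(f)]])
print(s["t"],s["tool_pos"],"theta",np.degrees(np.arctan2(M[1,0],M[0,0]))-90+10.8,"centre in ring",Q@(C-[.5783,-.01255])*1000,"force in ring",Q@s["force"][:2],s["force"][2],"tau",s["wrist_torque"],s["opening"])
E
python3 kin.py
```

```text
15.475 [ 0.5139 -0.0701  0.104 ] theta -45.30058453356226 centre in ring [-42.3475   0.2484] force in ring [-0.1685  0.9269] -2.6543716874209817 tau [ 0.0208  0.033  -0.0274] 0.016063419126101718
```

Tip is through the ring with free forces. I continue.

Call:
step_arm(
  deltas=[
    {"offset": [0.386,0.47,0],"roll": -0.0873},
    {"offset": [0.386,0.47,0],"roll": -0.0873},
    {"offset": [0.386,0.47,0],"roll": -0.0873},
    {"offset": [0.386,0.47,0],"roll": -0.0873},
    {"offset": [0,0,0],"roll": 0},
    {"offset": [0,0,0],"roll": 0},
  ],
)

```text
t: 16.23
tool_pos: [0.5377, -0.074, 0.104]
orientation: [-2.8, -1.423, 0.0]
force: [-0.2, -0.7, -2.0]
opening: 0.0159
```

```bash
python3 kin.py
```

```text
16.225 [ 0.5377 -0.074   0.104 ] theta -25.317128043785207 centre in ring [-42.3597   0.212 ] force in ring [-0.0184 -0.7171] -2.0087918396442848 tau [-0.0597 -0.0009 -0.0267] 0.01591782162615592
```

Call:
step_arm(
  deltas=[
    {"offset": [0.386,0.47,0],"roll": -0.0873},
    {"offset": [0.386,0.47,0],"roll": -0.0873},
    {"offset": [0.386,0.47,0],"roll": -0.0873},
    {"offset": [0,0,0],"roll": 0},
    {"offset": [0.386,0.47,0],"roll": -0.0873},
    {"offset": [0,0,0],"roll": 0},
    {"offset": [0,0,0],"roll": 0},
  ],
)

```text
t: 17.1
tool_pos: [0.5615, -0.0695, 0.1041]
orientation: [-2.511, -1.887, 0.0]
force: [0.4, -0.3, -2.2]
opening: 0.0157
```

```bash
python3 kin.py
python3 - <<'E'
from h import *
p=cams.read_camera("wrist");save(p,"w6.png",(180,40,340,165),5)
E
```

```text
17.1 [ 0.5615 -0.0695  0.1041] theta -5.346051305958095 centre in ring [-42.2865   0.1462] force in ring [ 0.4036 -0.2316] -2.242113150899234 tau [-0.0727 -0.0432 -0.0103] 0.015712405538756774
```

View pics/w6.png

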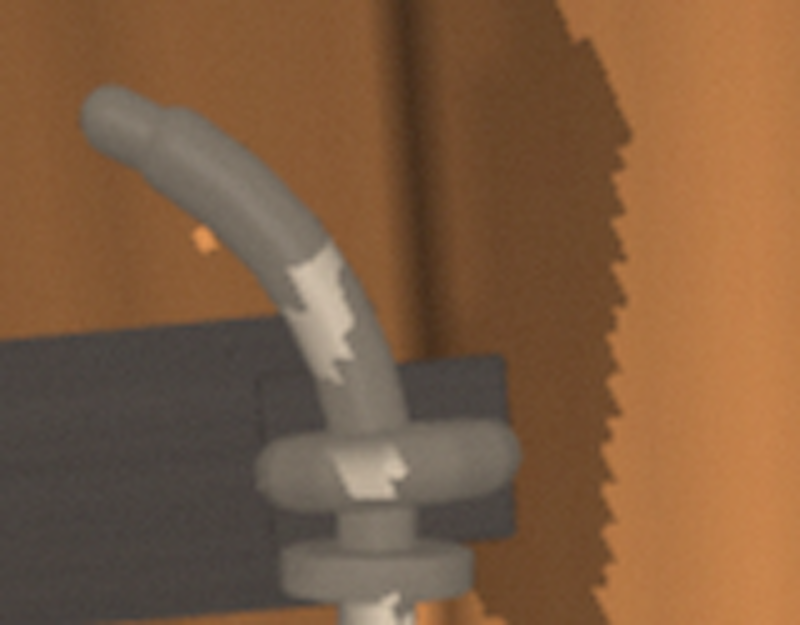

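The rod is through the ring at θ≈-5°, with the collar about 4 mm short of the ring. I take the last 5° and then go straight, feeling for contact.

Call:
step_arm(
  deltas=[
    {"offset": [0.386,0.47,0],"roll": -0.0873},
    {"offset": [0,0,0],"roll": 0},
    {"offset": [0,0,0],"roll": 0},
    {"offset": [0.1,0,0],"roll": 0},
    {"offset": [0.1,0,0],"roll": 0},
    {"offset": [0,0,0],"roll": 0},
    {"offset": [0,0,0],"roll": 0},
  ],
  grip_force=50,
)

```text
t: 18.02
tool_pos: [0.5677, -0.0653, 0.1041]
orientation: [2.424, 1.999, -0.001]
force: [-0.9, -0.4, -1.8]
opening: 0.0157
```

```bash
python3 kin.py
```

```text
18.025 [ 0.5677 -0.0653  0.1041] theta -0.1745825821109399 centre in ring [-42.1493   1.9329] force in ring [-0.8428 -0.5306] -1.814688896194619 tau [-0.3995  0.0619  0.0764] 0.015723520807958018
```

Call:
step_arm(
  deltas=[
    {"offset": [0.05,0,0],"roll": 0},
    {"offset": [0.05,0,0],"roll": 0},
    {"offset": [0.05,0,0],"roll": 0},
    {"offset": [0,0,0],"roll": 0},
    {"offset": [0,0,0],"roll": 0},
  ],
)

```text
t: 18.65
tool_pos: [0.568, -0.0642, 0.1042]
orientation: [2.423, 1.999, -0.001]
force: [-2.0, -5.0, -1.9]
opening: 0.0158
```

```bash
python3 kin.py
```

```text
18.65 [ 0.568  -0.0642  0.1042] theta -0.17100642234782626 centre in ring [-42.0772   3.0301] force in ring [-1.0342 -5.2612] -1.9247399075358287 tau [-0.9897  0.2821  0.1195] 0.01580566919065153
```

Contact at about 4 N/mm, which matches the ring spring, so the collar is bearing on the ring. I push to about 10 N and hold.

Call:
step_arm(
  deltas=[
    {"offset": [0.05,0,0],"roll": 0},
    {"offset": [0.06,0,0],"roll": 0},
    {"offset": [0,0,0],"roll": 0},
    {"offset": [0,0,0],"roll": 0},
  ],
)

```text
t: 19.15
tool_pos: [0.5681, -0.0637, 0.1042]
orientation: [2.423, 1.998, -0.002]
force: [-2.6, -8.2, -1.1]
opening: 0.016
```

```bash
python3 kin.py
```

```text
19.15 [ 0.5681 -0.0637  0.1042] theta -0.18423990279232427 centre in ring [-42.0798   3.6114] force in ring [-1.054  -8.5441] -1.1497954858163366 tau [-1.3469  0.3891  0.063 ] 0.015957785055153446
```

Call:
step_arm(
  deltas=[
    {"offset": [0.05,0,0],"roll": 0},
    {"offset": [0,0,0],"roll": 0},
    {"offset": [0,0,0],"roll": 0},
    {"offset": [0,0,0],"roll": 0},
    {"offset": [0,0,0],"roll": 0},
    {"offset": [0,0,0],"roll": 0},
    {"offset": [0,0,0],"roll": 0},
    {"offset": [0,0,0],"roll": 0},
  ],
)

```text
t: 20.15
tool_pos: [0.5681, -0.0634, 0.1042]
orientation: [2.423, 1.998, -0.003]
force: [-3.5, -8.1, -0.9]
opening: 0.0163
```

```bash
python3 kin.py
```

```text
20.15 [ 0.5681 -0.0634  0.1042] theta -0.18818288453251952 centre in ring [-42.0752   3.8972] force in ring [-1.9348 -8.6657] -0.9009304785487786 tau [-1.5543  0.4757  0.0582] 0.016300746329581183
```

Call:
step_arm(
  deltas=[
    {"offset": [0.05,0,0],"roll": 0},
    {"offset": [0,0,0],"roll": 0},
    {"offset": [0,0,0],"roll": 0},
    {"offset": [0,0,0],"roll": 0},
    {"offset": [0,0,0],"roll": 0},
    {"offset": [0,0,0],"roll": 0},
    {"offset": [0,0,0],"roll": 0},
  ],
)

```text
t: 21.02
tool_pos: [0.5682, -0.0631, 0.1043]
orientation: [2.423, 1.997, -0.003]
force: [-3.7, -9.6, -0.5]
opening: 0.0155
```

```bash
python3 kin.py
```

```text
21.025 [ 0.5682 -0.0631  0.1043] theta -0.1958509935171655 centre in ring [-42.0566   4.156 ] force in ring [ -1.826  -10.0858] -0.46312943376956706 tau [-1.6998  0.49    0.1111] 0.01553939053125579
```

Call:
step_arm(
  deltas=[
    {"offset": [-0.1,0,0],"roll": 0},
    {"offset": [-0.1,0,0],"roll": 0},
    {"offset": [-0.1,0,0],"roll": 0},
    {"offset": [0,0,0],"roll": 0},
    {"offset": [0,0,0],"roll": 0},
  ],
)

```text
t: 21.65
tool_pos: [0.5679, -0.0646, 0.1041]
orientation: [2.423, 1.999, -0.0]
force: [-1.7, -5.1, -0.8]
opening: 0.0156
```

```bash
python3 kin.py
```

```text
21.65 [ 0.5679 -0.0646  0.1041] theta -0.1590673642786662 centre in ring [-42.1426   2.6645] force in ring [-0.7177 -5.2926] -0.7901617599430315 tau [-0.7365  0.1901  0.0784] 0.01564345389866226
```

Call:
step_arm(
  deltas=[
    {"offset": [-0.1,0,0],"roll": 0},
    {"offset": [-0.1,0,0],"roll": 0},
    {"offset": [0,0,0],"roll": 0},
    {"offset": [0,0,0],"roll": 0},
    {"offset": [0,0,0],"roll": 0},
  ],
)

```text
t: 22.28
tool_pos: [0.5676, -0.0663, 0.1042]
orientation: [-2.423, -1.999, -0.0]
force: [-0.5, -0.2, -1.4]
opening: 0.0158
```

```bash
python3 kin.py
```

```text
22.275 [ 0.5676 -0.0663  0.1042] theta -0.1541738527894374 centre in ring [-42.0858   0.9298] force in ring [-0.4769 -0.3184] -1.3796829402752697 tau [-0.0848 -0.0266 -0.0014] 0.015769400714093138
```

Call:
step_arm(
  deltas=[
    {"offset": [0,0,0.04],"roll": 0},
    {"offset": [0,0,0.04],"roll": 0},
    {"offset": [0,0,0],"roll": 0},
    {"offset": [0,0,0],"roll": 0},
  ],
)

```text
t: 22.78
tool_pos: [0.5676, -0.0664, 0.1035]
orientation: [2.423, 1.999, 0.0]
force: [-1.7, 0.1, 1.2]
opening: 0.0158
```

```bash
python3 kin.py
```

```text
22.775 [ 0.5676 -0.0664  0.1035] theta -0.16280364984229934 centre in ring [-42.0488   0.7811] force in ring [-1.6378 -0.2366] 1.2018380840602996 tau [0.0045 0.1623 0.052 ] 0.01576936658038322
```

Upward force has appeared, so the foot is on the lid. I open moderately and then lift straight up.

Call:
step_arm(
  deltas=[
    {"offset": [0,0,0],"roll": 0},
    {"offset": [0,0,0],"roll": 0},
    {"offset": [0,0,0],"roll": 0},
    {"offset": [0,0,0],"roll": 0},
    {"offset": [0,0,0],"roll": 0},
    {"offset": [0,0,0],"roll": 0},
  ],
  fingers=4.5,
)

```text
t: 23.52
tool_pos: [0.5675, -0.0665, 0.1033]
orientation: [-2.423, -1.999, 0.0]
force: [0.2, 0.1, -0.3]
opening: 0.0451
```

Call:
step_arm(
  deltas=[
    {"offset": [0,0,-1],"roll": 0},
    {"offset": [0,0,-3],"roll": 0},
    {"offset": [0,0,-4],"roll": 0},
    {"offset": [0,0,-4],"roll": 0},
    {"offset": [0,0,0],"roll": 0},
    {"offset": [0,0,0],"roll": 0},
  ],
)

```text
t: 24.28
tool_pos: [0.5675, -0.0664, 0.2234]
orientation: [2.423, 1.999, 0.0]
force: [-0.1, 0.0, 0.0]
opening: 0.0447
```

Run:
```python
from h import *
np.set_printoptions(precision=4,suppress=True)
s=robot.read_state();print(s["t"],s["tool_pos"],s["force"],s["opening"])
p=cams.read_camera("wrist")
for t,z in [("pin_grip",.12),("pin_neck",.109),("pin_tip",.109),("eye_ring",.109)]:
    for k in cams.pinpoint(p,t)[:2]: print(t,np.round(k["xy"],1),round(k["score"],2),atz(p,k["xy"],z))
q=cams.read_camera("side")
W=cv2.resize(np.array(p["pixels"])[90:290,160:360,::-1],(400,400),interpolation=2)
Z=cv2.resize(np.array(q["pixels"])[110:230,190:310,::-1],(400,400),interpolation=2)
cv2.imwrite("pics/fin.png",np.hstack([W,Z]))
```

```text
24.275 [ 0.5675 -0.0664  0.2234] [-0.1498  0.0414  0.0118] 0.04472994791124017
pin_grip [253.1 185.7] 0.74 [ 0.5656 -0.0635  0.12  ]
pin_neck [254.1 128.8] 0.85 [ 0.5769 -0.0105  0.109 ]
pin_tip [223.8  87.7] 0.61 [0.5562 0.0319 0.109 ]
pin_tip [71.9  1.7] 0.55 [0.4413 0.1266 0.109 ]
```

View pics/fin.png

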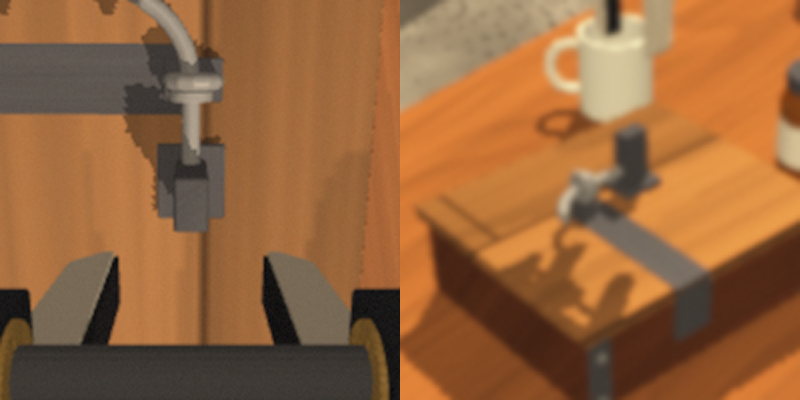

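The pin stands upright on the lid with its rod through the ring, the collar at the ring and the gripper clear. I hand in.

```bash
python3 -c "
from plant import robot
print(robot.close_job(), robot.read_state()['t'])"
```

```text
the job is handed in; nothing more can be done
the job is handed in; nothing more can be done
```

I picked up the grey bent pin by its grip, swung it through the ring from right to left, and pressed the collar home. I then eased off, set its foot on the lid, let go, backed the arm off and handed the job in at about 24 s. The hand-in gave no verdict.

**Push:** the wrist force ended near 10 N, after more than 1 s above 8 N. The ring gave about 2.1–2.4 mm, estimated from the arm's travel and the force because I could not read the joint. All wrist force readings stayed far below 20 N.

**Final state:** the last pictures show the pin upright on the lid, its rod through the ring and bent back towards the robot. The neck is about 2 mm past the ring's centre, and wrist force after backing off is near zero. The straight pin, jar and mug were never approached; I did not re-measure where they stand.

**Disagreements:**
- The first two-camera positions were off by up to 5 mm for the ring, and by more for the pin's nose. I used a fit to the wrist picture instead.
- That fit scored only 0.67–0.71 on the pin. It was usable once I had checked the overlay by eye.
- The ring detector did not find the ring in the last picture, so I compared the neck with the ring position measured earlier.

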